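# Walk the granite block up to the bench stop and lock the hold-down

### The job

The granite block is too heavy to carry, so walk it over the bench to the stop by pushing its ends in turn from behind: swing its left end clearly ahead (by about 3 cm), then its right end, then its left end again. Then bring it square and flush against the face of the stop, centred on it to within about 2 cm, and only then press the sprung hold-down lever above the stop until it snaps over and stays down. Keep the block flat on the bench and leave the other tools and the oil can where they are.

Things in the scene. Friction and masses are not known exactly. Their poses are not given: they have to be found in the camera images.
- granite: Dark grey granite block, 80 (x) by 220 (y) by 60 mm high, about 3 kg, loose on the bench before the stop. Origin: centre of its underside; x points to the stop (90 to 110 mm ahead of its front face), y to the left; left end = +y end. Pushing its rear face (x = -40 mm) near one end takes 10 to 20 N, half a straight shove, and swings that end ahead; the other stays nearly in place.
- granite_front (a point): Centre of the block's front face, 40 mm ahead of its origin and 30 mm up; fixed to the block.
- bench_stop: Fixed dark wooden stop: a straight fence 260 mm long (y), 30 mm thick, 40 mm high. Origin: centre of its front face (towards the robot) at bench level; x points away from the robot square to that face, y to the left along it. The block is home when its front face lies on this face (stop x = 0). Behind the fence, steel cheeks 95 mm high carry the hold-down.
- left_wing: Left end piece of the stop, 60 mm long, swept back by 0.5 rad (yaw -0.5 from the stop). Origin: where its front face meets the left end of the fence, at bench level; y runs outwards along the wing. When the block's left end is well ahead, the block is turned towards parallel with this wing.
- right_wing: Right end piece of the stop, the mirror image: swept back by 0.5 rad (yaw +0.5 from the stop). Origin: where its front face meets the right end of the fence, at bench level; its -y runs outwards along the wing.
- hold_down (a joint): Hinge of the hold-down lever (rad): 0 = raised (as at the start), 0.55 = fully down, a hard stop. The spring resists with about 10 N at the pad at first, easing off until about 0.40; past that it snaps over by itself and stays down at 0.55. Let go before that, it springs up again.
- press_pad (a point): Centre of the top of the wooden pad (44 x 36 mm) on the lever's free end, to be pressed. 115 mm from the pivot along the arm, towards the robot, and 16 mm above the arm's line. Raised, the arm slopes 0.55 rad up towards the robot; down, it is level, the pad's top 101 mm above the bench and 15 mm on the robot's side of the fence face, its foot 3 mm clear of the block.
- hold_down_pivot (a point): The lever's hinge axis (along the stop's y), 100 mm behind the fence's front face, 85 mm above the bench.
- block_plane: Bystander: hand plane, 190 x 55 mm, 70 mm high, steel with wooden handles, on the left. Origin: centre of its underside.
- sharpening_stone: Bystander: reddish sharpening stone, 160 x 60 x 22 mm, on the left. Origin: centre of its underside.
- chisel: Bystander: chisel, 230 mm long, lying on the right. Origin: on the bench under the front end of its handle.
- oil_can: Bystander: small metal can, 56 mm across, 85 mm high, on the right. Origin: centre of its underside.
There are look-alikes about, which are no part of the job. What is shaped like the granite but green is not meant.

How it is judged (in metres and radians):
On the way, in this order (a step that is already met when the one before it is completed fails the run):
1. the block's left end has been swung ahead (turned at least 0.11 rad, about 24 mm of lead) (angle between the y axis of granite and the y axis of left_wing, either way round below 0.39 rad), for 0.1 s.
2. then its right end has been swung ahead likewise (angle between the y axis of granite and the y axis of right_wing, either way round below 0.39 rad), for 0.1 s.
3. then its left end again (angle between the y axis of granite and the y axis of left_wing, either way round below 0.39 rad), for 0.1 s.
4. the block stands square and flush against the stop, the hold-down still up (x of granite_front in the frame of bench_stop above -0.003 m and angle between the y axis of granite and the y axis of bench_stop, either way round below 0.03 rad and value of joint hold_down below 0.2 rad), for 0.2 s.
5. the hold-down has snapped down (value of joint hold_down above 0.5 rad), for 0.2 s.
At the end, for the whole second after the job is handed in: The block lies flat and at rest against the stop: its front face within 3 mm of the stop's face at the middle, square to it within 0.03 rad, centred on the stop within 30 mm; the hold-down stays down by itself (over 0.5 rad) (x of granite_front in the frame of bench_stop above -0.003 m and y of granite_front in the frame of bench_stop between -0.03 and 0.03 m and angle between the y axis of granite and the y axis of bench_stop, either way round below 0.03 rad and angle between granite's own z axis and vertical below 0.05 rad and value of joint hold_down above 0.5 rad and linear speed of granite below 0.01 m/s); the robot touches nothing.
It fails at once if the block is tipped or lifted off the bench (angle between granite's own z axis and vertical above 0.15 rad or height (world z) of granite above 0.015 m).
It fails at once if a bystander is moved by more than 20 mm (distance of any of block_plane, sharpening_stone, chisel, oil_can from where it was at the start of the episode above 0.02 m).
It also fails if it takes over 72 s, if anything falls off the work surface, if the arm or the gripper's body presses on something with over 40 N, if the wrist force passes 120 N, or if a joint passes its speed limit or range.

### The arm

A 6-joint arm with a two-finger parallel gripper is mounted at the origin on the work surface. World frame = base frame: x ahead of the robot, y to its left, z up, the work surface at z = 0. Lengths are in mm, angles in rad, forces in N, time in s.
With the tool pointing down it reaches from about 350 to 975 mm from the base axis. Payload 7.1 kg.
Tool frame: the origin (TCP) lies between the finger pads; the fingertips stand 8 mm ahead of it and the grasp point (between the pads) lies 11 mm behind it; x points along the fingers, y is the direction in which the jaws open and shut, and the axes are right-handed (so a half turn about x gives the same grasp; the last joint's range is limited). The gripper opens to 88 mm and grips with 3 to 60 N. Pads are 20 mm wide; open, the fingers measure 115 mm over their backs; the gripper's body (75 mm by 178 mm) begins 61 mm behind the grasp point.
Start: joints at [-0.019, 0.423, 1.63, -0, 1.089, -0.019], TCP at [624.984, 0.026, 230.675] pointing down, gripper open.
Joint ranges: [-3, 3], [-0.9, 2.11], [0.09, 2.58], [-1.31, 4.45], [0.11, 2.69], [-2.54, 2.54]. Speed limits (rad/s): [2.39, 2.39, 3.01, 3.14, 3.14, 3.14].

### API

Orientations are given as a rotation vector (axis times angle).
In Python, from workcell import ctrl gives the robot as it stands.
- The arm moves only by the tool apply_moves, never from a script. Its argument "increments" is a list of rows, each an object with "gripper": the opening in per cent of the stroke, from 0 (shut) to 100 (fully open); "delta_pos": the shift along the tool's x, y, z in cm, a list of three; "dr": the turn, a rotation vector about the tool's x, y, z in rad, a list of three. In form: [{"gripper": gripper, "delta_pos": [dx, dy, dz], "dr": [ax, ay, az]}, ...]. A call has exactly 5 rows; each row shifts and turns the commanded pose from where the row before left it, along the tool's axes as they then stand; what a row does not reach is not made up. A row lasts 1/12 s, in which the tool goes at most 41.7 mm and 7.16 degrees, less where a joint would pass 70% of its speed; a pose out of reach is approached as far as the arm can. A call with a gripper value outside its range is refused whole. The fingers move at their own pace and stop on an object; the grip force is fixed at half the most. Time passes only in rows, so rows that do not move let the fingers close, or fill a call up. It gives the time, the measured TCP pose, the force and the opening at its end, in the units of the state.
- ctrl.get_obs(): the state, without advancing time (a new reading comes with each control period).
- ctrl.get_image(name): name is "scene" or "side" or "wrist"; returns a dict with "img" (400x640x3 uint8, red, green, blue), "range_z" (400x640 float32, mm along the optical axis (not along the pixel's ray), 0 where there is no reading), "mtx" (3x3 intrinsics, pixels), "rvec" (rotation vector, rad) and "tvec" (3), from world to camera coordinates, as OpenCV has them. Camera axes: x right, y down, z forward; pixel columns grow to the right and rows downward; lengths in mm; the calibration is good to about 2 mm. A picture is of the moment at which its call begins.
- ctrl.close_job(): hands the job in, once; it reports no verdict.
The state is a dict: "t": time; "qpos": joint angles; "qvel": joint speeds; "joint_torque": joint torques, N m; "ee_pos": TCP position; "orientation": TCP orientation; "ft_force": force on the tool from outside, world axes, zero at the start; "moment": the same for the moment, N m; "width": finger opening in mm.
Only numpy, scipy, OpenCV 4.12 (cv2) and the standard library are available. Lean on these libraries where they do the work, as an engineer would, in place of code of your own. Each camera call takes 0.05 s, during which the arm holds its last target. There are 200 camera calls.

## Working session

There is one attempt and no reset: what is moved stays moved. The work goes in short steps, Python scripts to look and compute and a tool call to move; the robot and the scene stay as the last step left them, time stands still between calls to the robot, and variables do not carry over. Pictures are saved under pics/ and viewed, about 8 in all and at most 12, crops included, and the job is handed in when it is done.

Besides the shell and the picture viewer there is one more tool, called as name(argument=value, ...) on one line, values as JSON. apply_moves: Moves the arm, as the interface text tells. Its arguments: {"type":"object","properties":{"increments":{"type":"array","items":{"type":"object","properties":{"gripper":{"type":"number"},"delta_pos":{"type":"array","items":{"type":"number"}},"dr":{"type":"array","items":{"type":"number"}}}}}},"required":["increments"]}

```bash
mkdir -p pics; ls
cat > h.py <<'E'
import numpy as np, cv2
from workcell import ctrl
def cam(n):
    d=ctrl.get_image(n); R=cv2.Rodrigues(np.array(d["rvec"],float))[0]; d["R"]=R; d["t"]=np.array(d["tvec"],float).ravel(); d["K"]=np.array(d["mtx"],float); return d
def cloud(d):
    z=d["range_z"].astype(float); v,u=np.indices(z.shape); K=d["K"]
    P=np.stack([(u-K[0,2])/K[0,0]*z,(v-K[1,2])/K[1,1]*z,z],-1)
    W=(P-d["t"])@d["R"]; W[z<=0]=np.nan; return W
def save(d,f): cv2.imwrite(f,cv2.cvtColor(d["img"],cv2.COLOR_RGB2BGR))
E
python3 - <<'E'
from h import *
o=ctrl.get_obs(); print(o)
for n in("scene","side"):
    d=cam(n); save(d,f"pics/{n}0.png"); np.save(n+"0.npy",cloud(d)); print(n,-d["R"].T@d["t"])
E
```

```text
pics
{'t': 0.0, 'qpos': array([-1.89801690e-02,  4.23804296e-01,  1.63066512e+00,  4.33541806e-06,
        1.08859796e+00, -1.89888555e-02]), 'qvel': array([-4.82800327e-04, -2.17754255e-04, -1.22248093e-03,  7.77341050e-05,
        1.40834611e-03,  1.25991218e-03]), 'joint_torque': array([ 1.28069914e-03, -5.44622147e+01, -2.73670936e+01,  6.42951974e-02,
        2.27214623e-02, -1.51321510e-04]), 'ee_pos': array([6.24471169e+02, 4.93107962e-02, 2.29934278e+02]), 'orientation': array([ 1.20852066,  1.21031184, -1.21026527]), 'ft_force': array([-0.10908019,  0.34325785,  0.00057479]), 'moment': array([-0.04627196, -0.02355027, -0.04927985]), 'width': 87.82436908909449}
scene [1265.15642945  574.70039648 1283.71558812]
side [236.67278632 999.60598171 726.26683691]
```

View pics/scene0.png

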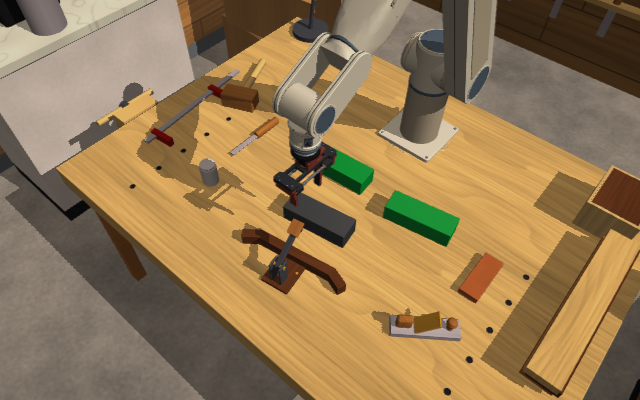

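View pics/side0.png

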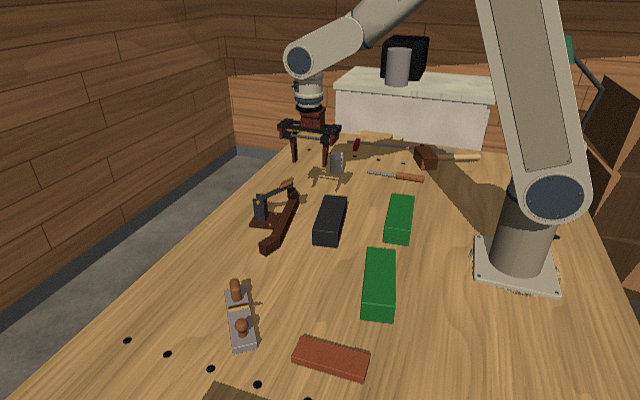

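The scene view shows the granite at about (320,220), the stop at (295,260) with its lever pad at (296,228), and green look-alikes at (348,170) and (420,217). The side view shows the granite at (330,220). Next I'll measure.

```bash
cat >> h.py <<'E'
def gran(d,W,show=False):
    """block: (cx,cy,yaw) from top-face points z~60, dark grey"""
    im=d["img"].astype(int); mx=im.max(-1); mn=im.min(-1)
    m=(mx<90)&(mx-mn<22)&(abs(W[...,2]-60)<7)&(W[...,0]>400)&(W[...,0]<950)&(abs(W[...,1])<300)
    m=cv2.morphologyEx(m.astype(np.uint8),cv2.MORPH_OPEN,np.ones((3,3)))
    n,l,s,_=cv2.connectedComponentsWithStats(m); k=1+np.argmax(s[1:,4]); P=W[l==k]
    r=cv2.minAreaRect(P[:,:2].astype(np.float32)); b=cv2.boxPoints(r)
    e=b[1]-b[0]; f=b[2]-b[1]; L=e if np.hypot(*e)>np.hypot(*f) else f
    if L[1]<0: L=-L
    return r[0],r[1],np.arctan2(-L[0],L[1]),np.median(P[:,2]),len(P)
E
python3 - <<'E'
from h import *
for n in("scene","side"):
    d={"img":cv2.cvtColor(cv2.imread(f"pics/{n}0.png"),cv2.COLOR_BGR2RGB)}; W=np.load(n+"0.npy"); print(n,gran(d,W))
    im=d["img"].astype(int); 
    g=(im[...,1]>im[...,0]*1.8)&(W[...,2]>50)&(W[...,2]<70)
    nn,l,s,_=cv2.connectedComponentsWithStats(g.astype(np.uint8))
    for k in range(1,nn):
        if s[k,4]>150: print("green",cv2.minAreaRect(W[l==k][:,:2].astype(np.float32)),np.median(W[l==k][:,2]))
    # fence top z~40, brown dark
    f=(abs(W[...,2]-40)<5)&(W[...,0]>650)&(W[...,0]<950)&(abs(W[...,1])<320)&(im.max(-1)<120)&(im[...,0]>im[...,2]+15)
    nn,l,s,_=cv2.connectedComponentsWithStats(f.astype(np.uint8))
    for k in range(1,nn):
        if s[k,4]>40: P=W[l==k]; print("fence",s[k],P.min(0),P.max(0),cv2.minAreaRect(P[:,:2].astype(np.float32)))
    np.save(n+"f.npy",W[f])
    # height stuff above 90 and below 220
    h=(W[...,2]>80)&(W[...,2]<175)&(W[...,0]>650)&(W[...,0]<950)&(abs(W[...,1])<200)
    nn,l,s,_=cv2.connectedComponentsWithStats(h.astype(np.uint8))
    for k in range(1,nn):
        if s[k,4]>40: P=W[l==k]; print("high",s[k],P.min(0),P.max(0))
    a=np.round(W[f][:,:2]); 
    for y in range(-200,201,20):
        q=a[abs(a[:,1]-y)<6]
        if len(q)>3: print(y,q[:,0].min(),q[:,0].max(),end=" | ")
    print()
E
```

```text
scene ((560.9578247070312, -3.1634368896484375), (83.50720977783203, 219.2443389892578), np.float32(0.1591977), np.float64(59.231448246838596), 1346)
green ((346.86627197265625, -55.96033477783203), (88.45879364013672, 152.07968139648438), 5.183963775634766) 58.833356785942875
green ((347.69390869140625, 233.02798461914062), (87.3940200805664, 218.5120849609375), 10.051657676696777) 59.35458742805584
fence [241 229  45  22 383] [ 697.24546356 -148.05994609   35.17846401] [769.55570979 -13.44727801  44.74661851] ((727.4556274414062, -82.14938354492188), (44.72566223144531, 139.02139282226562), 19.62013816833496)
fence [288 246  58  44 593] [670.34307109   3.66798243  35.03693878] [720.58995591 205.36372229  44.95052598] ((694.7438354492188, 104.58251953125), (46.29764175415039, 201.78311157226562), 1.7895684242248535)
high [269 218  35  56 555] [674.51380898   3.27245147  80.02351674] [808.08427103  61.83866784 173.20218794]
-140 730.0 766.0 | -120 718.0 765.0 | -100 709.0 746.0 | -80 708.0 740.0 | -60 703.0 734.0 | -40 698.0 730.0 | -20 697.0 727.0 | 20 692.0 721.0 | 40 687.0 793.0 |
[... 461 characters left out ...]
 (77.39403533935547, 216.14059448242188), 10.21435546875) 58.727922362960626
fence [259 187  40  60 553] [ 667.24960749 -149.47600116   35.13926321] [745.08391019 207.01559866  44.14355053] ((703.0635986328125, 27.20135498046875), (47.49220657348633, 360.0928649902344), 5.865170478820801)
high [253 176  42  28 336] [669.70090207   3.16807009  80.19194996] [806.65685054  60.93715049 169.78672663]
-120 719.0 731.0 | -100 710.0 740.0 | -80 706.0 733.0 | -60 702.0 732.0 | -40 698.0 727.0 | -20 694.0 725.0 | 0 692.0 721.0 | 20 688.0 717.0 | 40 686.0 713.0 | 60 680.0 711.0 | 80 677.0 706.0 | 100 676.0 704.0 | 120 672.0 701.0 | 140 667.0 698.0 | 160 669.0 697.0 | 180 676.0 707.0 | 200 683.0 709.0 |
```

Run:
```python
from h import *
for n in("scene","side"):
    W=np.load(n+"0.npy"); a=np.load(n+"f.npy")[:,:2]
    im=cv2.imread(f"pics/{n}0.png").astype(int)
    # centreline via bins of y of mid x inside the straight part
    for lo in("front","back"):
        X=[];Y=[]
        for y in range(-90,131,6):
            q=a[abs(a[:,1]-y)<3]
            q=q[abs(q[:,0]-(707-0.163*(y-19)))<25]
            if len(q)>2: X.append(q[:,0].min() if lo=="front" else q[:,0].max()); Y.append(y)
        p=np.polyfit(Y,X,1); r=np.array(X)-np.polyval(p,Y); k=abs(r)<4; p=np.polyfit(np.array(Y)[k],np.array(X)[k],1); print(n,lo,p,np.arctan(-p[0]))
    # right wing / left wing front lines -> corners
    for rng in((160,200),(-140,-115)):
        X=[];Y=[]
        for y in range(rng[0],rng[1]+1,4):
            q=a[abs(a[:,1]-y)<3]
            if len(q)>2: X.append(q[:,0].min());Y.append(y)
        if len(X)>3:
            w=np.polyfit(Y,X,1); print("wing",rng,w,"front corner y",)
    # pad: orange-ish high points
    h=(W[...,2]>120)&(W[...,2]<178)&(W[...,0]>650)&(W[...,0]<740)&(abs(W[...,1])<200)
    print("pad",W[h].mean(0),cv2.minAreaRect(W[h][:,:2].astype(np.float32)),W[h][:,2].max())
    # obstacles on right within y<-100, z>15
    o=(W[...,2]>12)&(W[...,2]<110)&(W[...,1]<-150)&(W[...,1]>-600)&(W[...,0]>300)&(W[...,0]<1000)
    nn,l,s,_=cv2.connectedComponentsWithStats(o.astype(np.uint8))
    for k in range(1,nn):
        if s[k,4]>40: P=W[l==k]; print("obs",P.min(0).round(),P.max(0).round())
```

```text
scene front [-1.67399101e-01  6.94020266e+02] 0.16586123119063992
scene back [-1.64291036e-01  7.23168430e+02] 0.16283636678930977
wing (160, 200) [3.66181891e-01 6.14911022e+02] front corner y
wing (-140, -115) [ -0.84329907 618.57411624] front corner y
pad [704.40486018  25.82852784 149.99393611] ((707.6831665039062, 25.342832565307617), (64.07131958007812, 37.41030502319336), 9.813011169433594) 173.20218794100913
obs [ 300. -600.   12.] [ 361. -530.   68.]
obs [ 309. -438.   12.] [ 538. -410.   36.]
obs [ 637. -424.   12.] [ 690. -366.   91.]
side front [-1.72282849e-01  6.92578666e+02] 0.17060804512688393
side back [-1.59887582e-01  7.19153525e+02] 0.15854564800657767
wing (160, 200) [3.79158685e-01 6.08046202e+02] front corner y
pad [694.34494071  29.60449483 145.47209117] ((704.3111572265625, 29.10938262939453), (70.76473999023438, 38.332515716552734), 15.78475570678711) 169.7867266319364
obs [ 631. -420.   13.] [ 686. -364.   88.]
obs [ 300. -600.   12.] [ 358. -529.   62.]
obs [ 306. -439.   12.] [ 535. -410.   29.]
obs [ 315. -206.   54.] [ 394. -150.   62.]
```

apply_moves(increments=[{"gripper": 0, "delta_pos": [-1, 0, 0], "dr": [-0.12, 0, 0]}, {"gripper": 0, "delta_pos": [-1, 0, 0], "dr": [-0.12, 0, 0]}, {"gripper": 0, "delta_pos": [0, 0, 0], "dr": [-0.12, 0, 0]}, {"gripper": 0, "delta_pos": [0, 0, 0], "dr": [-0.12, 0, 0]}, {"gripper": 0, "delta_pos": [0, 0, 0], "dr": [-0.12, 0, 0]}])

```text
t: 0.52
ee_pos: [624.8, 0.0, 250.5]
orientation: [0.752, 1.437, -0.753]
ft_force: [0.3, -0.2, -0.0]
width: 57.7
```

apply_moves(increments=[{"gripper": 0, "delta_pos": [0, 0, 0], "dr": [-0.12, 0, 0]}, {"gripper": 0, "delta_pos": [0, 0, 0], "dr": [-0.12, 0, 0]}, {"gripper": 0, "delta_pos": [0, 0, 0], "dr": [-0.12, 0, 0]}, {"gripper": 0, "delta_pos": [0, 0, 0], "dr": [-0.12, 0, 0]}, {"gripper": 0, "delta_pos": [0, 0, 0], "dr": [-0.12, 0, 0]}])

```text
t: 0.93
ee_pos: [624.7, 0.0, 250.2]
orientation: [0.286, 1.553, -0.286]
ft_force: [1.1, -0.7, 0.8]
width: 24.8
```

apply_moves(increments=[{"gripper": 0, "delta_pos": [0, 0, 0], "dr": [-0.12, 0, 0]}, {"gripper": 0, "delta_pos": [0, 0, 0], "dr": [-0.12, 0, 0]}, {"gripper": 0, "delta_pos": [0, 0, 0], "dr": [-0.12, 0, 0]}, {"gripper": 0, "delta_pos": [0, 0, 0], "dr": [-0.12, 0, 0]}, {"gripper": 0, "delta_pos": [0, 0, 0], "dr": [-0.05, 0, 0]}])

```text
t: 1.35
ee_pos: [624.7, 0.0, 250.2]
orientation: [-0.13, 1.568, 0.13]
ft_force: [0.3, 0.4, 0.3]
width: 0.7
```

apply_moves(increments=[{"gripper": 0, "delta_pos": [0, 2.5, -3.3], "dr": [0, 0, 0]}, {"gripper": 0, "delta_pos": [0, 2.5, -3.3], "dr": [0, 0, 0]}, {"gripper": 0, "delta_pos": [0, 2.5, -3.3], "dr": [0, 0, 0]}, {"gripper": 0, "delta_pos": [0, 2.5, -3.3], "dr": [0, 0, 0]}, {"gripper": 0, "delta_pos": [0, 0, 0], "dr": [0, 0, 0]}])

```text
t: 1.77
ee_pos: [471.7, 79.5, 249.4]
orientation: [-0.126, 1.574, 0.127]
ft_force: [0.2, -0.5, 0.2]
width: 0.7
```

apply_moves(increments=[{"gripper": 0, "delta_pos": [3, 0, 0], "dr": [0, 0, 0]}, {"gripper": 0, "delta_pos": [3, 0, 0], "dr": [0, 0, 0]}, {"gripper": 0, "delta_pos": [3, 0, 0], "dr": [0, 0, 0]}, {"gripper": 0, "delta_pos": [3, 0, 0], "dr": [0, 0, 0]}, {"gripper": 0, "delta_pos": [0, 0, 0], "dr": [0, 0, 0]}])

```text
t: 2.18
ee_pos: [475.3, 77.3, 126.1]
orientation: [-0.126, 1.576, 0.125]
ft_force: [-0.7, 0.4, -0.1]
width: 0.4
```

```bash
cat >> h.py <<'E'
S=np.array([689.,21.]);TH=0.163
def st(p): d=np.asarray(p[:2],float)-S; c,s=np.cos(TH),np.sin(TH); return np.array([c*d[0]+s*d[1],-s*d[0]+c*d[1]])
def rep(cams=("scene","side"),pic=None):
    from scipy.spatial.transform import Rotation as Ro
    o=ctrl.get_obs(); z=Ro.from_rotvec(o["orientation"]).as_matrix()[:,2]
    print("t",round(o["t"],2),"tcp stop",st(o["ee_pos"]).round(1),"z",o["ee_pos"][2].round(1),"yaw",(np.arctan2(z[1],z[0])-TH).round(3),"F",o["ft_force"].round(1),"j6",o["qpos"][5].round(2))
    for n in cams:
        d=cam(n)
        if pic: save(d,f"pics/{pic}_{n}.png")
        try: c,sz,y,h,k=gran(d,cloud(d)); print(n,"block",st(c).round(1),"sz",np.round(sz,1),"yaw",round(float(y)-TH,3),"h",h.round(1),k)
        except Exception as e: print(n,e)
E
python3 -c "from h import *; rep()"
```

```text
t 2.18 tcp stop [-201.7   90.2] z 126.1 yaw -0.004 F [-0.7  0.4 -0.1] j6 -1.59
scene block [-132.2   -3.5] sz [ 85.2 218.4] yaw -0.001 h 59.3 1436
side block [-135.1    1.9] sz [ 78.3 215.1] yaw -0.006 h 58.9 800
```

apply_moves(increments=[{"gripper": 0, "delta_pos": [3, 0, 0], "dr": [0, 0, 0]}, {"gripper": 0, "delta_pos": [3, 0, 0], "dr": [0, 0, 0]}, {"gripper": 0, "delta_pos": [3, 0, 0], "dr": [0, 0, 0]}, {"gripper": 0, "delta_pos": [1.3, 0, 0], "dr": [0, 0, 0]}, {"gripper": 0, "delta_pos": [0, 0, 0], "dr": [0, 0, 0]}])

```text
t: 2.7
ee_pos: [478.8, 77.7, 27.0]
orientation: [-0.125, 1.569, 0.125]
ft_force: [0.0, -0.6, 0.3]
width: 0.1
```

apply_moves(increments=[{"gripper": 0, "delta_pos": [0, 0, 0.5], "dr": [0, 0, 0]}, {"gripper": 0, "delta_pos": [0, 0, 0.5], "dr": [0, 0, 0]}, {"gripper": 0, "delta_pos": [0, 0, 0.4], "dr": [0, 0, 0]}, {"gripper": 0, "delta_pos": [0, 0, 0.4], "dr": [0, 0, 0]}, {"gripper": 0, "delta_pos": [0, 0, 0.4], "dr": [0, 0, 0]}])

```text
t: 3.12
ee_pos: [496.9, 81.2, 28.8]
orientation: [-0.125, 1.575, 0.125]
ft_force: [-15.7, 2.8, 9.7]
width: 0.6
```

apply_moves(increments=[{"gripper": 0, "delta_pos": [0, 0, 0.3], "dr": [0, 0, 0]}, {"gripper": 0, "delta_pos": [0, 0, 0.3], "dr": [0, 0, 0]}, {"gripper": 0, "delta_pos": [0, 0, 0.3], "dr": [0, 0, 0]}, {"gripper": 0, "delta_pos": [0, 0, 0.3], "dr": [0, 0, 0]}, {"gripper": 0, "delta_pos": [0, 0, 0.3], "dr": [0, 0, 0]}])

```text
t: 3.53
ee_pos: [512.0, 84.0, 28.8]
orientation: [-0.125, 1.574, 0.125]
ft_force: [-13.2, 3.5, 6.8]
width: 0.3
```

```bash
python3 -c "from h import *; rep(pic='p1')"
```

```text
t 3.53 tcp stop [-164.4   90.9] z 28.8 yaw -0.004 F [-13.2   3.5   6.8] j6 -1.59
scene block [-123.3   -6.7] sz [ 83.8 219.4] yaw -0.14 h 59.3 1444
side block [-94.3   4.3] sz [ 40.6 194.8] yaw -0.011 h 59.0 284
```

apply_moves(increments=[{"gripper": 0, "delta_pos": [0, 0, 0.3], "dr": [0, 0, 0]}, {"gripper": 0, "delta_pos": [0, 0, 0.2], "dr": [0, 0, 0]}, {"gripper": 0, "delta_pos": [0, 0, 0], "dr": [0, 0, 0]}, {"gripper": 0, "delta_pos": [0, 0, 0], "dr": [0, 0, 0]}, {"gripper": 0, "delta_pos": [0, 0, -1.5], "dr": [0, 0, 0]}])

```text
t: 4.05
ee_pos: [508.5, 82.9, 29.6]
orientation: [-0.125, 1.563, 0.125]
ft_force: [0.1, -0.2, -0.0]
width: 0.0
```

apply_moves(increments=[{"gripper": 0, "delta_pos": [0, 0, -2.5], "dr": [0, 0, 0]}, {"gripper": 0, "delta_pos": [0, 0, -1], "dr": [0, 0, 0]}, {"gripper": 0, "delta_pos": [0, 0, 0], "dr": [0, 0, 0]}, {"gripper": 0, "delta_pos": [0, 0, 0], "dr": [0, 0, 0]}, {"gripper": 0, "delta_pos": [0, 0, 0], "dr": [0, 0, 0]}])

```text
t: 4.47
ee_pos: [473.3, 76.9, 28.6]
orientation: [-0.125, 1.564, 0.125]
ft_force: [-0.1, -0.1, 0.7]
width: 0.2
```

```bash
python3 -c "from h import *; rep(pic='p2')"
```

```text
t 4.47 tcp stop [-203.8   90.1] z 28.6 yaw -0.004 F [-0.1 -0.1  0.7] j6 -1.59
scene block [-120.5   -8.4] sz [222.   82.8] yaw -0.195 h 59.5 1473
side block [-123.2   -4.4] sz [215.8  78.3] yaw -0.172 h 59.0 823
```

apply_moves(increments=[{"gripper": 0, "delta_pos": [0, -3.6, 0], "dr": [0, 0, 0]}, {"gripper": 0, "delta_pos": [0, -3.6, 0], "dr": [0, 0, 0]}, {"gripper": 0, "delta_pos": [0, -3.6, 0], "dr": [0, 0, 0]}, {"gripper": 0, "delta_pos": [0, -3.6, 0], "dr": [0, 0, 0]}, {"gripper": 0, "delta_pos": [0.2, -3.4, 0], "dr": [0, 0, 0]}])

```text
t: 4.98
ee_pos: [500.4, -101.2, 25.9]
orientation: [-0.125, 1.566, 0.125]
ft_force: [1.5, 0.2, -0.3]
width: 0.6
```

apply_moves(increments=[{"gripper": 0, "delta_pos": [0, 0, 0], "dr": [0, 0, 0]}, {"gripper": 0, "delta_pos": [0, 0, 0.5], "dr": [0, 0, 0]}, {"gripper": 0, "delta_pos": [0, 0, 0.5], "dr": [0, 0, 0]}, {"gripper": 0, "delta_pos": [0, 0, 0.4], "dr": [0, 0, 0]}, {"gripper": 0, "delta_pos": [0, 0, 0.4], "dr": [0, 0, 0]}])

```text
t: 5.4
ee_pos: [515.1, -95.0, 25.3]
orientation: [-0.126, 1.572, 0.127]
ft_force: [-14.0, -5.9, 7.9]
width: 0.5
```

apply_moves(increments=[{"gripper": 0, "delta_pos": [0, 0, 0.4], "dr": [0, 0, 0]}, {"gripper": 0, "delta_pos": [0, 0, 0.4], "dr": [0, 0, 0]}, {"gripper": 0, "delta_pos": [0, 0, 0.4], "dr": [0, 0, 0]}, {"gripper": 0, "delta_pos": [0, 0, 0.4], "dr": [0, 0, 0]}, {"gripper": 0, "delta_pos": [0, 0, 0.4], "dr": [0, 0, 0]}])

```text
t: 5.82
ee_pos: [533.4, -92.2, 24.9]
orientation: [-0.126, 1.574, 0.127]
ft_force: [-10.3, -9.0, 3.2]
width: 0.6
```

apply_moves(increments=[{"gripper": 0, "delta_pos": [0, 0, 0.4], "dr": [0, 0, 0]}, {"gripper": 0, "delta_pos": [0, 0, 0.4], "dr": [0, 0, 0]}, {"gripper": 0, "delta_pos": [0, 0, 0.4], "dr": [0, 0, 0]}, {"gripper": 0, "delta_pos": [0, 0, 0.4], "dr": [0, 0, 0]}, {"gripper": 0, "delta_pos": [0, 0, 0], "dr": [0, 0, 0]}])

```text
t: 6.23
ee_pos: [550.0, -89.6, 24.9]
orientation: [-0.127, 1.573, 0.128]
ft_force: [-7.0, -7.7, 0.6]
width: 0.3
```

```bash
python3 -c "from h import *; rep(pic='p3')"
```

```text
t 6.23 tcp stop [-155.1  -86.5] z 24.9 yaw -0.001 F [-7.  -7.7  0.6] j6 -1.91
scene block [-103.1    0.2] sz [ 85.6 220.6] yaw 0.007 h 59.3 1425
side block [-106.4    3.2] sz [ 77.7 217.4] yaw 0.027 h 58.9 846
```

apply_moves(increments=[{"gripper": 0, "delta_pos": [0, 0, 0.4], "dr": [0, 0, 0]}, {"gripper": 0, "delta_pos": [0, 0, 0.4], "dr": [0, 0, 0]}, {"gripper": 0, "delta_pos": [0, 0, 0.4], "dr": [0, 0, 0]}, {"gripper": 0, "delta_pos": [0, 0, 0.4], "dr": [0, 0, 0]}, {"gripper": 0, "delta_pos": [0, 0, 0.4], "dr": [0, 0, 0]}])

```text
t: 6.75
ee_pos: [568.4, -86.4, 24.8]
orientation: [-0.127, 1.575, 0.128]
ft_force: [-11.1, -6.6, 4.5]
width: -0.1
```

apply_moves(increments=[{"gripper": 0, "delta_pos": [0, 0, 0.3], "dr": [0, 0, 0]}, {"gripper": 0, "delta_pos": [0, 0, 0], "dr": [0, 0, 0]}, {"gripper": 0, "delta_pos": [0, 0, 0], "dr": [0, 0, 0]}, {"gripper": 0, "delta_pos": [0, 0, 0], "dr": [0, 0, 0]}, {"gripper": 0, "delta_pos": [0, 0, -1], "dr": [0, 0, 0]}])

```text
t: 7.17
ee_pos: [566.0, -87.2, 25.5]
orientation: [-0.127, 1.567, 0.127]
ft_force: [0.9, 0.2, -0.0]
width: 0.5
```

apply_moves(increments=[{"gripper": 0, "delta_pos": [0, 0, -2], "dr": [0, 0, 0]}, {"gripper": 0, "delta_pos": [0, 0, -2.3], "dr": [0, 0, 0]}, {"gripper": 0, "delta_pos": [0, 0, 0], "dr": [0, 0, 0]}, {"gripper": 0, "delta_pos": [0, 0, 0], "dr": [0, 0, 0]}, {"gripper": 0, "delta_pos": [0, 0, 0], "dr": [0, 0, 0]}])

```text
t: 7.58
ee_pos: [523.9, -94.8, 26.1]
orientation: [-0.126, 1.565, 0.125]
ft_force: [0.5, 0.1, 0.2]
width: 0.4
```

```bash
python3 -c "from h import *; rep(pic='p4')"
```

```text
t 7.58 tcp stop [-181.7  -87.5] z 26.1 yaw -0.003 F [0.5 0.1 0.2] j6 -1.93
scene block [-91.1   4.4] sz [ 83.3 219.9] yaw 0.148 h 59.4 1365
side block [-94.    9.2] sz [ 78.7 213.8] yaw 0.176 h 59.1 899
```

apply_moves(increments=[{"gripper": 0, "delta_pos": [0, 3.6, 0], "dr": [0, 0, 0]}, {"gripper": 0, "delta_pos": [0, 3.6, 0], "dr": [0, 0, 0]}, {"gripper": 0, "delta_pos": [0, 3.6, 0], "dr": [0, 0, 0]}, {"gripper": 0, "delta_pos": [0, 3.6, 0], "dr": [0, 0, 0]}, {"gripper": 0, "delta_pos": [0, 3.5, 0], "dr": [0, 0, 0]}])

```text
t: 8.1
ee_pos: [494.9, 83.3, 25.8]
orientation: [-0.125, 1.566, 0.125]
ft_force: [0.0, 0.3, -0.7]
width: 0.5
```

apply_moves(increments=[{"gripper": 0, "delta_pos": [0, 0, 0], "dr": [0, 0, 0]}, {"gripper": 0, "delta_pos": [0, 0, 0.6], "dr": [0, 0, 0]}, {"gripper": 0, "delta_pos": [0, 0, 0.6], "dr": [0, 0, 0]}, {"gripper": 0, "delta_pos": [0, 0, 0.5], "dr": [0, 0, 0]}, {"gripper": 0, "delta_pos": [0, 0, 0.4], "dr": [0, 0, 0]}])

```text
t: 8.52
ee_pos: [514.2, 83.4, 25.4]
orientation: [-0.124, 1.572, 0.124]
ft_force: [-11.8, -2.4, 7.7]
width: 0.6
```

apply_moves(increments=[{"gripper": 0, "delta_pos": [0, 0, 0.4], "dr": [0, 0, 0]}, {"gripper": 0, "delta_pos": [0, 0, 0.4], "dr": [0, 0, 0]}, {"gripper": 0, "delta_pos": [0, 0, 0.4], "dr": [0, 0, 0]}, {"gripper": 0, "delta_pos": [0, 0, 0.4], "dr": [0, 0, 0]}, {"gripper": 0, "delta_pos": [0, 0, 0.4], "dr": [0, 0, 0]}])

```text
t: 8.93
ee_pos: [531.0, 86.6, 24.5]
orientation: [-0.123, 1.577, 0.124]
ft_force: [-12.5, 5.0, 1.3]
width: 0.6
```

apply_moves(increments=[{"gripper": 0, "delta_pos": [0, 0, 0.4], "dr": [0, 0, 0]}, {"gripper": 0, "delta_pos": [0, 0, 0.4], "dr": [0, 0, 0]}, {"gripper": 0, "delta_pos": [0, 0, 0.4], "dr": [0, 0, 0]}, {"gripper": 0, "delta_pos": [0, 0, 0.4], "dr": [0, 0, 0]}, {"gripper": 0, "delta_pos": [0, 0, 0.4], "dr": [0, 0, 0]}])

```text
t: 9.35
ee_pos: [550.4, 89.8, 24.5]
orientation: [-0.123, 1.578, 0.123]
ft_force: [-13.4, 3.9, 4.2]
width: 0.4
```

```bash
python3 -c "from h import *; rep(pic='p5')"
```

```text
t 9.35 tcp stop [-125.6   90.4] z 24.5 yaw -0.006 F [-13.4   3.9   4.2] j6 -1.59
scene block [-76.8  -3. ] sz [ 84.  219.7] yaw -0.047 h 59.3 1386
side block [-52.9  12.1] sz [ 36.7 192.2] yaw -0.002 h 59.1 310
```

apply_moves(increments=[{"gripper": 0, "delta_pos": [0, 0, 0.4], "dr": [0, 0, 0]}, {"gripper": 0, "delta_pos": [0, 0, 0.4], "dr": [0, 0, 0]}, {"gripper": 0, "delta_pos": [0, 0, 0.4], "dr": [0, 0, 0]}, {"gripper": 0, "delta_pos": [0, 0, 0.4], "dr": [0, 0, 0]}, {"gripper": 0, "delta_pos": [0, 0, 0], "dr": [0, 0, 0]}])

```text
t: 9.87
ee_pos: [568.1, 92.4, 24.5]
orientation: [-0.123, 1.574, 0.123]
ft_force: [-6.2, 4.0, -0.7]
width: 0.5
```

apply_moves(increments=[{"gripper": 0, "delta_pos": [0, 0, 0], "dr": [0, 0, 0]}, {"gripper": 0, "delta_pos": [0, 0, 0], "dr": [0, 0, 0]}, {"gripper": 0, "delta_pos": [0, 0, -1], "dr": [0, 0, 0]}, {"gripper": 0, "delta_pos": [0, 0, -2], "dr": [0, 0, 0]}, {"gripper": 0, "delta_pos": [0, 0, -2], "dr": [0, 0, 0]}])

```text
t: 10.28
ee_pos: [521.6, 84.4, 25.7]
orientation: [-0.124, 1.566, 0.124]
ft_force: [-0.6, 0.3, 0.4]
width: 0.1
```

```bash
python3 -c "from h import *; rep(pic='p6')"
```

```text
t 10.28 tcp stop [-154.9   89.8] z 25.7 yaw -0.005 F [-0.6  0.3  0.4] j6 -1.59
scene block [-67.6  -7.3] sz [221.2  81.6] yaw -0.164 h 59.4 1384
side block [-69.   -2.5] sz [215.   81.4] yaw -0.166 h 59.0 847
```

apply_moves(increments=[{"gripper": 0, "delta_pos": [0, -3.6, 0], "dr": [0, 0, 0]}, {"gripper": 0, "delta_pos": [0, -3.6, 0], "dr": [0, 0, 0]}, {"gripper": 0, "delta_pos": [0, -3.6, 0], "dr": [0, 0, 0]}, {"gripper": 0, "delta_pos": [0, -3.6, 0], "dr": [0, 0, 0]}, {"gripper": 0, "delta_pos": [0, -3.4, 0], "dr": [0, 0, 0]}])

```text
t: 10.8
ee_pos: [551.0, -93.1, 26.1]
orientation: [-0.125, 1.565, 0.124]
ft_force: [0.1, 0.4, 0.1]
width: 0.4
```

apply_moves(increments=[{"gripper": 0, "delta_pos": [0, 0, 0], "dr": [0, 0, 0]}, {"gripper": 0, "delta_pos": [0, 0, 0.6], "dr": [0, 0, 0]}, {"gripper": 0, "delta_pos": [0, 0, 0.6], "dr": [0, 0, 0]}, {"gripper": 0, "delta_pos": [0, 0, 0.4], "dr": [0, 0, 0]}, {"gripper": 0, "delta_pos": [0, 0, 0.4], "dr": [0, 0, 0]}])

```text
t: 11.22
ee_pos: [568.8, -85.8, 25.6]
orientation: [-0.126, 1.569, 0.127]
ft_force: [-12.1, -5.1, 6.7]
width: 0.6
```

apply_moves(increments=[{"gripper": 0, "delta_pos": [0, 0, 0.4], "dr": [0, 0, 0]}, {"gripper": 0, "delta_pos": [0, 0, 0.4], "dr": [0, 0, 0]}, {"gripper": 0, "delta_pos": [0, 0, 0.4], "dr": [0, 0, 0]}, {"gripper": 0, "delta_pos": [0, 0, 0.4], "dr": [0, 0, 0]}, {"gripper": 0, "delta_pos": [0, 0, 0], "dr": [0, 0, 0]}])

```text
t: 11.63
ee_pos: [582.6, -83.7, 24.9]
orientation: [-0.127, 1.573, 0.127]
ft_force: [-7.0, -5.3, -0.1]
width: 0.2
```

```bash
python3 -c "from h import *; rep(pic='p7')"
```

```text
t 11.63 tcp stop [-121.9  -86. ] z 24.9 yaw -0.002 F [-7.  -5.3 -0.1] j6 -1.89
scene block [-60.8  -4.2] sz [ 83.3 220.2] yaw -0.089 h 59.4 1359
side block [-62.6   1.8] sz [ 80.7 217.3] yaw -0.066 h 59.0 840
```

apply_moves(increments=[{"gripper": 0, "delta_pos": [0, 0, 0.4], "dr": [0, 0, 0]}, {"gripper": 0, "delta_pos": [0, 0, 0.4], "dr": [0, 0, 0]}, {"gripper": 0, "delta_pos": [0, 0, 0.3], "dr": [0, 0, 0]}, {"gripper": 0, "delta_pos": [0, 0, 0], "dr": [0, 0, 0]}, {"gripper": 0, "delta_pos": [0, 0, -1], "dr": [0, 0, 0]}])

```text
t: 12.15
ee_pos: [586.7, -83.2, 25.5]
orientation: [-0.127, 1.567, 0.126]
ft_force: [0.5, -1.0, 0.3]
width: 0.7
```

apply_moves(increments=[{"gripper": 100, "delta_pos": [0, 0, -2], "dr": [0, 0, 0]}, {"gripper": 100, "delta_pos": [0, 2.8, 0], "dr": [0, 0, 0]}, {"gripper": 100, "delta_pos": [0, 2.8, 0], "dr": [0, 0, 0]}, {"gripper": 100, "delta_pos": [0, 2.8, 0], "dr": [0, 0, 0]}, {"gripper": 100, "delta_pos": [0, 0, 0], "dr": [0, 0, 0]}])

```text
t: 12.57
ee_pos: [551.3, -0.1, 25.7]
orientation: [-0.128, 1.568, 0.129]
ft_force: [-0.2, 0.3, 0.1]
width: 30.2
```

apply_moves(increments=[{"gripper": 100, "delta_pos": [0, 0, 0], "dr": [0, 0, 0]}, {"gripper": 100, "delta_pos": [0, 0, 0], "dr": [0, 0, 0]}, {"gripper": 100, "delta_pos": [0, 0, 0], "dr": [0, 0, 0]}, {"gripper": 100, "delta_pos": [0, 0, 0], "dr": [0, 0, 0]}, {"gripper": 100, "delta_pos": [0, 0, 0], "dr": [0, 0, 0]}])

```text
t: 12.98
ee_pos: [553.0, -5.2, 25.7]
orientation: [-0.124, 1.567, 0.124]
ft_force: [0.4, -0.3, 0.5]
width: 63.6
```

```bash
python3 -c "from h import *; rep(pic='p8')"
```

```text
t 12.98 tcp stop [-138.5   -3.8] z 25.7 yaw -0.005 F [ 0.4 -0.3  0.5] j6 -1.76
scene block [-56.6  -1.4] sz [ 85.8 219.8] yaw -0.013 h 59.5 1347
side block [-58.1   2.2] sz [ 80.2 214.5] yaw -0.007 h 59.0 828
```

apply_moves(increments=[{"gripper": 100, "delta_pos": [0, 0, 0], "dr": [0, 0, 0]}, {"gripper": 100, "delta_pos": [0, 0, 0.6], "dr": [0, 0, 0]}, {"gripper": 100, "delta_pos": [0, 0, 0.6], "dr": [0, 0, 0]}, {"gripper": 100, "delta_pos": [0, 0, 0.5], "dr": [0, 0, 0]}, {"gripper": 100, "delta_pos": [0, 0, 0.5], "dr": [0, 0, 0]}])

```text
t: 13.5
ee_pos: [575.5, -0.9, 25.7]
orientation: [-0.125, 1.567, 0.125]
ft_force: [-0.1, -0.2, -0.3]
width: 87.6
```

apply_moves(increments=[{"gripper": 100, "delta_pos": [0, 0, 0.4], "dr": [0, 0, 0]}, {"gripper": 100, "delta_pos": [0, 0, 0.4], "dr": [0, 0, 0]}, {"gripper": 100, "delta_pos": [0, 0, 0.3], "dr": [0, 0, 0]}, {"gripper": 100, "delta_pos": [0, 0, 0.3], "dr": [0, 0, 0]}, {"gripper": 100, "delta_pos": [0, 0, 0.3], "dr": [0, 0, 0]}])

```text
t: 13.92
ee_pos: [583.1, 1.0, 24.5]
orientation: [-0.125, 1.584, 0.126]
ft_force: [-26.1, -6.1, 21.3]
width: 87.6
```

apply_moves(increments=[{"gripper": 100, "delta_pos": [0, 0, 0.2], "dr": [0, 0, 0]}, {"gripper": 100, "delta_pos": [0, 0, 0.2], "dr": [0, 0, 0]}, {"gripper": 100, "delta_pos": [0, 0, 0.2], "dr": [0, 0, 0]}, {"gripper": 100, "delta_pos": [0, 0, 0], "dr": [0, 0, 0]}, {"gripper": 100, "delta_pos": [0, 0, 0], "dr": [0, 0, 0]}])

```text
t: 14.33
ee_pos: [589.6, 2.2, 24.5]
orientation: [-0.125, 1.583, 0.126]
ft_force: [-22.1, -3.5, 15.4]
width: 87.7
```

```bash
python3 -c "from h import *; rep(pic='p9')"
```

```text
t 14.33 tcp stop [-101.1   -2.4] z 24.5 yaw -0.004 F [-22.1  -3.5  15.4] j6 -1.75
scene block [-47.   43.7] sz [ 82.3 130. ] yaw -0.006 h 59.5 932
side block [-49.4   3.2] sz [ 78.9 216.6] yaw 0.0 h 59.2 608
```

apply_moves(increments=[{"gripper": 100, "delta_pos": [0, 0, 0.2], "dr": [0, 0, 0]}, {"gripper": 100, "delta_pos": [0, 0, 0.2], "dr": [0, 0, 0]}, {"gripper": 100, "delta_pos": [0, 0, 0.2], "dr": [0, 0, 0]}, {"gripper": 100, "delta_pos": [0, 0, 0.1], "dr": [0, 0, 0]}, {"gripper": 100, "delta_pos": [0, 0, 0], "dr": [0, 0, 0]}])

```text
t: 14.85
ee_pos: [596.4, 3.4, 24.5]
orientation: [-0.125, 1.583, 0.126]
ft_force: [-22.1, -3.5, 14.2]
width: 87.9
```

apply_moves(increments=[{"gripper": 100, "delta_pos": [0, 0, 0.1], "dr": [0, 0, 0]}, {"gripper": 100, "delta_pos": [0, 0, 0.1], "dr": [0, 0, 0]}, {"gripper": 100, "delta_pos": [0, 0, 0.1], "dr": [0, 0, 0]}, {"gripper": 100, "delta_pos": [0, 0, 0], "dr": [0, 0, 0]}, {"gripper": 100, "delta_pos": [0, 0, 0], "dr": [0, 0, 0]}])

```text
t: 15.27
ee_pos: [596.5, 3.4, 24.3]
orientation: [-0.125, 1.589, 0.126]
ft_force: [-29.9, -5.9, 22.9]
width: 87.7
```

```bash
python3 -c "from h import *; rep(cams=('side','scene'),pic='p10')"
```

```text
t 15.27 tcp stop [-94.2  -2.3] z 24.3 yaw -0.003 F [-29.9  -5.9  22.9] j6 -1.74
side block [-41.3   3.1] sz [ 80.2 216. ] yaw 0.0 h 59.0 597
scene block [-38.7  44.1] sz [ 81.6 130.4] yaw -0.018 h 59.4 943
```

apply_moves(increments=[{"gripper": 100, "delta_pos": [0, 0, 0.1], "dr": [0, 0, 0]}, {"gripper": 100, "delta_pos": [0, 0, 0.1], "dr": [0, 0, 0]}, {"gripper": 100, "delta_pos": [0, 0, 0.1], "dr": [0, 0, 0]}, {"gripper": 100, "delta_pos": [0, 0, 0], "dr": [0, 0, 0]}, {"gripper": 100, "delta_pos": [0, 0, 0], "dr": [0, 0, 0]}])

```text
t: 15.78
ee_pos: [596.6, 3.4, 24.0]
orientation: [-0.126, 1.595, 0.127]
ft_force: [-38.1, -8.8, 28.2]
width: 87.9
```

```bash
python3 -c "from h import *; rep(cams=('side','scene'),pic='p11')"
```

```text
t 15.78 tcp stop [-94.1  -2.3] z 24.0 yaw -0.002 F [-38.1  -8.8  28.2] j6 -1.74
side block [-42.2   3.5] sz [ 79.5 216. ] yaw -0.003 h 59.0 604
scene block [-39.3  45.3] sz [ 82.2 129. ] yaw -0.019 h 59.3 941
```

apply_moves(increments=[{"gripper": 100, "delta_pos": [0, 0, -0.5], "dr": [0, 0, 0]}, {"gripper": 100, "delta_pos": [0, 0, -1], "dr": [0, 0, 0]}, {"gripper": 0, "delta_pos": [0, 0, -2], "dr": [0, 0, 0]}, {"gripper": 0, "delta_pos": [-3, 0, -1], "dr": [0, 0, 0]}, {"gripper": 0, "delta_pos": [-4, 0, 0], "dr": [0, 0, 0]}])

```text
t: 16.3
ee_pos: [560.7, -2.5, 92.9]
orientation: [-0.124, 1.577, 0.126]
ft_force: [0.4, -0.1, -0.2]
width: 71.3
```

apply_moves(increments=[{"gripper": 0, "delta_pos": [-4, 0, 0], "dr": [0, 0, 0]}, {"gripper": 0, "delta_pos": [-4, 0, 0], "dr": [0, 0, 0]}, {"gripper": 0, "delta_pos": [-4, 0, 0], "dr": [0, 0, 0]}, {"gripper": 0, "delta_pos": [-2, 0, 0], "dr": [0, 0, 0]}, {"gripper": 0, "delta_pos": [0, 0, 0], "dr": [0, 0, 0]}])

```text
t: 16.72
ee_pos: [569.1, -2.4, 241.5]
orientation: [-0.126, 1.557, 0.124]
ft_force: [0.1, -0.5, -0.1]
width: 37.8
```

Run:
```python
from h import *
rep(pic='p12')
a=cv2.imread('pics/p12_scene.png')[180:330,210:380]; b=cv2.imread('pics/p12_side.png')[150:280,210:360]
a=cv2.resize(a,(450,397));b=cv2.resize(b,(345,300))
c=np.zeros((400,800,3),np.uint8); c[:397,:450]=a; c[:300,455:800]=b; cv2.imwrite('pics/c12.png',c)
d=cam('scene');W=cloud(d)
h=(W[...,2]>115)&(W[...,2]<170)&(W[...,0]>650)&(W[...,0]<740)&(abs(W[...,1]-20)<50)
hs=d['img'].astype(int); o=h&(hs[...,0]>hs[...,2]+40)
for m in(h,o):
    P=W[m]; q=np.c_[np.array([st(p) for p in P]),P[:,2]]; print(len(P),q.min(0).round(),q.max(0).round(),q.mean(0).round(1))
```

```text
t 16.72 tcp stop [-122.2   -3.6] z 241.5 yaw -0.004 F [ 0.1 -0.5 -0.1] j6 -1.76
scene block [-39.6  44.6] sz [ 82.3 129.7] yaw -0.014 h 59.5 931
side block [-42.2   2.2] sz [ 79.5 215.8] yaw -0.003 h 59.1 901
281 [-14. -18. 117.] [ 52.  20. 170.] [ 17.1   2.5 148.9]
190 [-10. -16. 122.] [ 29.  20. 170.] [  9.    3.  157.3]
```

View pics/c12.png

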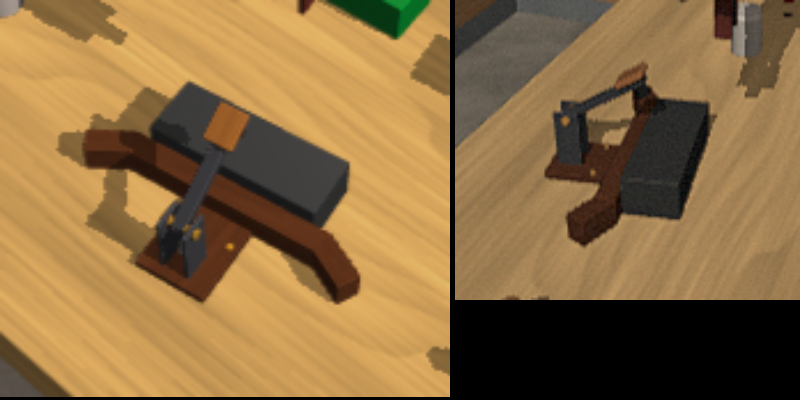

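The picture shows the block flush along the fence, with its top at about (250,150) on the left panel. The hold-down is still raised, with its pad at (227,128). I'll now go above the pad.

apply_moves(increments=[{"gripper": 0, "delta_pos": [0, 0, 2.8], "dr": [0, 0, 0]}, {"gripper": 0, "delta_pos": [0, 0.6, 2.8], "dr": [0, 0, 0]}, {"gripper": 0, "delta_pos": [0, 0, 2.8], "dr": [0, 0, 0]}, {"gripper": 0, "delta_pos": [0, 0, 2.8], "dr": [0, 0, 0]}, {"gripper": 0, "delta_pos": [0, 0, 2.3], "dr": [0, 0, 0]}])

```text
t: 17.28
ee_pos: [698.6, 25.4, 232.6]
orientation: [-0.125, 1.571, 0.126]
ft_force: [0.3, 0.3, 0.1]
width: 0.7
```

apply_moves(increments=[{"gripper": 0, "delta_pos": [2, 0, 0], "dr": [0, 0, 0]}, {"gripper": 0, "delta_pos": [2, 0, 0], "dr": [0, 0, 0]}, {"gripper": 0, "delta_pos": [0.5, 0, 0], "dr": [0, 0, 0]}, {"gripper": 0, "delta_pos": [0, 0, 0], "dr": [0, 0, 0]}, {"gripper": 0, "delta_pos": [0, 0, 0], "dr": [0, 0, 0]}])

```text
t: 17.7
ee_pos: [697.3, 24.9, 189.5]
orientation: [-0.125, 1.57, 0.125]
ft_force: [0.1, 0.7, -0.0]
width: 0.7
```

```bash
python3 -c "from h import *; rep(pic='p13')"
```

```text
t 17.7 tcp stop [8.8 2.5] z 189.5 yaw -0.004 F [ 0.1  0.7 -0. ] j6 -1.71
scene block [-38.3  45.1] sz [ 82.5 126.7] yaw 0.005 h 59.3 946
side block [-42.4   2.7] sz [ 80.  214.9] yaw 0.003 h 59.1 906
```

apply_moves(increments=[{"gripper": 0, "delta_pos": [0.6, 0, 0.2], "dr": [0, 0, 0]}, {"gripper": 0, "delta_pos": [0.6, 0, 0.1], "dr": [0, 0, 0]}, {"gripper": 0, "delta_pos": [0.6, 0, 0], "dr": [0, 0, 0]}, {"gripper": 0, "delta_pos": [0.6, 0, 0], "dr": [0, 0, 0]}, {"gripper": 0, "delta_pos": [0.4, 0, -0.2], "dr": [0, 0, 0]}])

```text
t: 18.22
ee_pos: [700.0, 25.0, 163.5]
orientation: [-0.125, 1.565, 0.125]
ft_force: [-0.6, 0.1, 10.3]
width: 0.3
```

apply_moves(increments=[{"gripper": 0, "delta_pos": [0.5, 0, -0.3], "dr": [0, 0, 0]}, {"gripper": 0, "delta_pos": [0.5, 0, -0.2], "dr": [0, 0, 0]}, {"gripper": 0, "delta_pos": [0.5, 0, -0.2], "dr": [0, 0, 0]}, {"gripper": 0, "delta_pos": [0.5, 0, -0.2], "dr": [0, 0, 0]}, {"gripper": 0, "delta_pos": [0.5, 0, -0.2], "dr": [0, 0, 0]}])

```text
t: 18.63
ee_pos: [688.1, 23.2, 137.8]
orientation: [-0.125, 1.567, 0.125]
ft_force: [-2.2, 0.3, 3.2]
width: 0.6
```

```bash
python3 -c "from h import *; rep(cams=('side',),pic='p14')"
```

```text
t 18.63 tcp stop [-0.6  2.3] z 137.8 yaw -0.004 F [-2.2  0.3  3.2] j6 -1.71
side block [-42.4   2.7] sz [ 79.4 216.4] yaw -0.003 h 58.9 883
```

Lever is following, with 10 N easing to 3 N. Finish the stroke down to a TCP height of about 110.

apply_moves(increments=[{"gripper": 0, "delta_pos": [0.5, 0, -0.2], "dr": [0, 0, 0]}, {"gripper": 0, "delta_pos": [0.5, 0, -0.2], "dr": [0, 0, 0]}, {"gripper": 0, "delta_pos": [0.5, 0, -0.2], "dr": [0, 0, 0]}, {"gripper": 0, "delta_pos": [0.5, 0, -0.1], "dr": [0, 0, 0]}, {"gripper": 0, "delta_pos": [0.5, 0, -0.1], "dr": [0, 0, 0]}])

```text
t: 19.1
ee_pos: [679.8, 22.1, 111.8]
orientation: [-0.125, 1.568, 0.125]
ft_force: [1.1, -0.2, -0.1]
width: 0.6
```

apply_moves(increments=[{"gripper": 0, "delta_pos": [0, 0, 0], "dr": [0, 0, 0]}, {"gripper": 0, "delta_pos": [0, 0, 0], "dr": [0, 0, 0]}, {"gripper": 0, "delta_pos": [0, 0, 0], "dr": [0, 0, 0]}, {"gripper": 0, "delta_pos": [0, 0, 0], "dr": [0, 0, 0]}, {"gripper": 0, "delta_pos": [0, 0, 0], "dr": [0, 0, 0]}])

```text
t: 19.52
ee_pos: [680.5, 22.1, 113.0]
orientation: [-0.125, 1.566, 0.125]
ft_force: [-0.5, -0.9, -0.0]
width: 0.7
```

apply_moves(increments=[{"gripper": 0, "delta_pos": [-1, 0, 0], "dr": [0, 0, 0]}, {"gripper": 0, "delta_pos": [-3, 0, 0], "dr": [0, 0, 0]}, {"gripper": 0, "delta_pos": [-4, 0, 0], "dr": [0, 0, 0]}, {"gripper": 0, "delta_pos": [-4, 0, -1], "dr": [0, 0, 0]}, {"gripper": 0, "delta_pos": [-3, 0, -2], "dr": [0, 0, 0]}])

```text
t: 19.93
ee_pos: [652.6, 17.5, 267.0]
orientation: [-0.125, 1.562, 0.125]
ft_force: [0.4, -0.8, 1.3]
width: 0.6
```

apply_moves(increments=[{"gripper": 0, "delta_pos": [0, 0, -4], "dr": [0, 0, 0]}, {"gripper": 0, "delta_pos": [0, 0, -4], "dr": [0, 0, 0]}, {"gripper": 0, "delta_pos": [0, 0, -4], "dr": [0, 0, 0]}, {"gripper": 0, "delta_pos": [0, 0, 0], "dr": [0, 0, 0]}, {"gripper": 0, "delta_pos": [0, 0, 0], "dr": [0, 0, 0]}])

```text
t: 20.35
ee_pos: [530.5, -1.9, 263.9]
orientation: [-0.125, 1.566, 0.125]
ft_force: [-0.3, -0.6, 0.3]
width: 0.8
```

Run:
```python
from h import *
rep(pic='p15')
a=cv2.imread('pics/p15_scene.png')[180:330,210:380]; b=cv2.imread('pics/p15_side.png')[150:280,210:360]
a=cv2.resize(a,(450,397));b=cv2.resize(b,(345,300))
c=np.zeros((400,800,3),np.uint8); c[:397,:450]=a; c[:300,455:800]=b; cv2.imwrite('pics/c15.png',c)
for n in('scene','side'):
    d=cam(n);W=cloud(d);h=(W[...,2]>80)&(W[...,2]<170)&(W[...,0]>640)&(W[...,0]<800)&(abs(W[...,1]-20)<60)
    i=d['img'].astype(int);P=W[h&(i[...,0]>i[...,2]+40)];q=np.c_[np.array([st(p) for p in P]),P[:,2]];print(n,len(q),np.median(q,0).round(1),q.max(0).round(1))
```

```text
t 20.35 tcp stop [-160.2    3.1] z 263.9 yaw -0.004 F [-0.3 -0.6  0.3] j6 -1.76
scene block [-39.1  -0.2] sz [ 82.6 219.1] yaw 0.003 h 59.2 1368
side block [-42.5   0.5] sz [ 79.3 218. ] yaw -0.006 h 59.0 803
scene 193 [-9.   2.5 99.4] [105.   23.9 106.6]
side 145 [-10.8   7.7  98.3] [109.3  26.4 103. ]
```

View pics/c15.png

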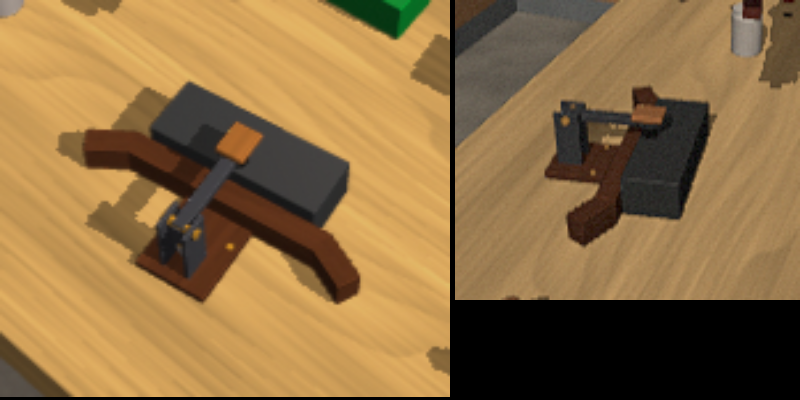

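The lever is level, with its pad at about (240,143) in the left panel and about 100 mm high, and it stays down by itself. The block is square, flush and centred, and the robot is clear. I'm handing the job in.

```bash
python3 -c "from workcell import ctrl; print(ctrl.close_job())"
```

```text
the job is handed in; nothing more can be done
None
```

The job is done and handed in at about 20 s of the 72 s allowed. I swung the block's left end, right end and left end again, squared it with a push on its right end, and pushed it flush with the open fingers. I then pressed the hold-down until it snapped over, and withdrew the arm.

- **Swings:** the measured angles from the stop were about −0.18, +0.16 and −0.165 rad, against the required 0.11.
- **Seating:** under a 38 N push the block no longer moved, so it was against the stop. The final views put it within 0.006 rad of square and within 1 mm of centre.
- **Flushness:** the two cameras disagree by about 3 mm on how far forward the block sits (scene +1 mm, side −2.5 mm). That is about the calibration error, so the proof that it is flush is the push, not the cameras.
- **Hold-down:** after I let go, the lever stayed level, with the pad top about 99 mm high (101 mm nominal).
- **Centre line:** the stop's centre line is uncertain by about 2–5 mm, which is well inside the 30 mm judged.
- **Bystanders:** I did not re-measure the other tools or the oil can. The arm was never near them.

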